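# Fold the probe thermometers and put them away in their case

### The job

The temperature checks are done: fold the probe of each of the two thermometers fully into its handle and lay both thermometers, display up, flat on the floor of their storage case, one in each well. Set them down rather than dropping them, and leave the other things on the table where they are.

Things in the scene. Friction and masses are not known exactly. Their poses are not given: they have to be found in the camera images.
- thermo_a: the first of two like folding-probe food thermometers (either may lie in either place), 150 to 195 g, loose on its back on the table. White handle 153 mm long (own x), 47 mm wide (own y), 19 mm thick, display on top; origin under its centre, z up. The probe folds into a groove along the +y edge, 2 mm inside it, so the folded thermometer can be gripped across the 47 mm
- probe_a (a joint): fold angle of that probe, rad: 0 = folded home, pointing to the handle's -x; grows as it swings out level with the table on the +y side (pi/2 = pointing to own +y), stop at 3.0. Starts at 1.1 to 2.4. Light friction hinge (0.008 N m): stays where left, no spring or catch; a fingertip swings it without shifting the handle
- hinge_a (a point): axis of that probe's hinge, at the +x end of the +y edge: handle's own (64, 18.5) mm, 9.5 mm above the table, the height of the probe's centre line. The knuckle round it (radius 9.5 mm) bulges 4.5 mm beyond the +y edge
- tip_a (a point): point of that probe, 112 mm from the hinge axis: a straight steel rod 4 mm thick, with a black neck 6.6 mm wide up to 25 mm from the axis
- thermo_b: the second of two like folding-probe food thermometers (either may lie in either place), 150 to 195 g, loose on its back on the table. White handle 153 mm long (own x), 47 mm wide (own y), 19 mm thick, display on top; origin under its centre, z up. The probe folds into a groove along the +y edge, 2 mm inside it, so the folded thermometer can be gripped across the 47 mm
- probe_b (a joint): fold angle of that probe, rad: 0 = folded home, pointing to the handle's -x; grows as it swings out level with the table on the +y side (pi/2 = pointing to own +y), stop at 3.0. Starts at 1.1 to 2.4. Light friction hinge (0.008 N m): stays where left, no spring or catch; a fingertip swings it without shifting the handle
- hinge_b (a point): axis of that probe's hinge, at the +x end of the +y edge: handle's own (64, 18.5) mm, 9.5 mm above the table, the height of the probe's centre line. The knuckle round it (radius 9.5 mm) bulges 4.5 mm beyond the +y edge
- tip_b (a point): point of that probe, 112 mm from the hinge axis: a straight steel rod 4 mm thick, with a black neck 6.6 mm wide up to 25 mm from the axis
- case: storage case, fixed on the table: shallow open black tray, 198 (own x) x 190 mm (own y), rim 22 mm up, floor 5 mm thick; origin under its centre. Two wells side by side, each 170 mm along x, 66 mm wide, 17 mm deep, centres 96 mm apart. The walls along x (outer 14 mm, middle 30 mm) are cut down to the floor over the middle 66 mm of their length, for fingers. Takes folded thermometers only
- well_left (a point): centre of the floor of the well on the case's own +y side, 5 mm above the table; x along the well's length, y across it. Takes either thermometer, either way round
- well_right (a point): centre of the floor of the well on the case's own -y side, 5 mm above the table; x along the well's length, y across it. Takes either thermometer, either way round
- timer: bystander, loose: white kitchen timer, 62 x 62 x 22 mm, lying flat; origin under its centre
- scraper: bystander, loose: dough scraper, flat steel blade with a black handle bar 152 mm long and 24 mm thick, lying flat; origin under the handle bar
- wipes: bystander, loose: white tub of probe wipes, 85 x 125 mm, 50 mm high; origin under its centre
- sanitizer: bystander, loose: clear bottle, diameter 70 mm, height 190 mm; origin under its centre
- spreader: bystander, loose: spatula with a black handle, 240 mm long, lying flat; origin under its middle
- bowl: bystander, loose: steel bowl, diameter 120 mm, height 55 mm; origin under its centre
- filling: bystander, loose: jar of sandwich filling, diameter 90 mm, height 75 mm; origin under its centre
Things that resemble listed ones, but are neither listed nor needed, are in the scene too. What is shaped like the thermo_a but orange is not meant.

How it is judged:
By the outcome, as a careful person would: the job done as asked, in the order asked, and still so for the second after the job is handed in, with the robot touching nothing.
It also fails if it takes over 72 s, if anything falls off the work surface, if the arm or the gripper's body presses on something with over 40 N, if the wrist force passes 120 N, or if a joint passes its speed limit or range.

### The arm

A 6-joint arm with a two-finger parallel gripper is mounted at the origin on the work surface. World frame = base frame: x ahead of the robot, y to its left, z up, the work surface at z = 0. Lengths are in m, angles in degrees, forces in N, time in s.
With the tool pointing down it reaches from about 0.35 to 0.875 m from the base axis. Payload 4.2 kg.
Tool frame: the origin (TCP) lies at the very end of the fingers, on their centre line; the grasp point (between the pads) lies 19 mm behind it (r.grip_point_offset is the distance from the TCP to the grasp point, in m); z points along the fingers, y is the line along which they close (so a half turn about z gives the same grasp; the last joint's range is limited). The gripper opens to 87 mm and grips with 3 to 60 N. Pads are 19 mm wide; open, the fingers measure 117 mm over their backs; the gripper's body (75 mm by 190 mm) begins 51 mm behind the grasp point.
Start: joints at [79.045, 22.042, 0.453, 0, -68.411, -14.817], TCP at [0.272, 0.563, 0.183] pointing down, gripper open.
Joint ranges: [-179.83, 179.83], [-69.29, 118.12], [-61.27, 80.66], [-181.25, 117.63], [-171.15, -9.14], [-177.46, 177.46]. Speed limits (degrees/s): [159.86, 159.86, 180, 180, 180, 180].

### API

Orientations are given as a 3x3 rotation matrix whose columns are the frame's x, y, z axes.
In Python, from station import r, cams gives the robot as it stands. The module is installed in compiled form; this text tells all that it offers.
- The arm moves only by the shell command python3 -m handwheel 'ROWS'. ROWS is JSON, a list that holds one entry, the list of rows, each a list of 7 numbers: the turn, a rotation vector about the tool's x, y, z in units of 6 degrees (1.0 is 6 degrees), then the shift along the tool's x, y, z in m, then the finger opening in m, from 0 to 0.087. In form: [[[ax, ay, az, x, y, z, jaw], ...]]. A call has 1 to 12 rows; each row shifts and turns the commanded pose from where the row before left it, along the tool's axes as they then stand; what a row does not reach is not made up. A row lasts 1/10 s, in which the tool goes at most 50 mm and 8.59 degrees, less where a joint would pass 70% of its speed; a pose out of reach is approached as far as the arm can. A call with a gripper value outside its range is refused whole. The fingers move at their own pace and stop on an object; the grip force is fixed at half the most. Time passes only in rows, so rows that do not move let the fingers close. It gives the time, the measured TCP pose, the force, the opening and the grip force at its end, in the units of the state.
- r.sense(): the state, without advancing time (a new reading comes with each control period).
- cams.capture(name): name is "side" or "top" or "wrist"; returns the picture (400x640x3 uint8, red, green, blue); there is no depth.
- cams.get_calibration(name): a dict with "camera_matrix" (3x3 intrinsics, pixels), "rvec" (rotation vector, rad) and "tvec" (3), from world to camera coordinates, as OpenCV has them; the wrist camera has in their place "T_tool_cam" (4x4, takes a point from camera to tool coordinates, whose origin is the TCP and whose axes are the flange's). Camera axes: x right, y down, z forward; pixel columns grow to the right and rows downward; lengths in m; the calibration is good to about 2 mm. A picture is of the moment at which its call begins: read the wrist's pose just before it. get_calibration takes no time and is no camera call.
- r.finish_job(): hands the job in; it is judged then, once.
The state is a dict: "time_s": time; "joints": joint angles; "joint_velocities": joint speeds; "effort": joint torques, N m; "tcp_pos": TCP position; "ee_rot": TCP orientation; "wrist_force": force on the tool from outside, world axes, zero at the start; "moment": the same for the moment, N m; "gripper_width": opening from 0.0 (shut) to 1.0 (fully open); "gripper_force": force on a finger pad.
Only numpy, scipy, OpenCV 4.12 (cv2) and the standard library are available. Lean on these libraries where they do the work, as an engineer would, in place of code of your own. Each camera call takes 0.05 s, during which the arm holds its last target. There are 200 camera calls.

## Working session

There is one attempt and no reset: what is moved stays moved. The work goes in short steps, Python scripts to look and compute and a shell command to move; the robot and the scene stay as the last step left them, time stands still between calls to the robot, and variables do not carry over. Pictures are saved under pics/ and viewed, at most 10 in all, crops included, and the job is handed in when it is done.

```bash
mkdir -p pics
python3 - <<'E'
from station import r,cams
import cv2,numpy as np
s=r.sense();print(s['time_s'],s['tcp_pos'],s['ee_rot'],s['gripper_width'])
for n in ("top","side"):
    im=cams.capture(n);cv2.imwrite(f"pics/{n}0.png",im[:,:,::-1])
    c=cams.get_calibration(n);print(n,c)
print(cams.get_calibration("wrist"))
E
```

```text
0.0 [0.2714229  0.56222678 0.18215466] [[ 9.00453267e-01 -4.34951909e-01 -8.66639090e-04]
 [-4.34952763e-01 -9.00451048e-01 -2.00117060e-03]
 [ 9.00468988e-05  2.17890768e-03 -9.99997622e-01]] 1.0031144486343762
top {'camera_matrix': array([[392.46732723,   0.        , 321.16700565],
       [  0.        , 392.46732723, 196.12264214],
       [  0.        ,   0.        ,   1.        ]]), 'rvec': array([ 2.18135517, -2.1164613 ,  0.17946472]), 'tvec': array([-0.09763697,  0.54182858,  1.20223337])}
side {'camera_matrix': array([[439.74624565,   0.        , 319.84122732],
       [  0.        , 439.74624565, 191.84616447],
       [  0.        ,   0.        ,   1.        ]]), 'rvec': array([ 2.40506759, -0.18321875,  0.05910494]), 'tvec': array([-0.54666309,  0.01963438,  1.59600665])}
{'camera_matrix': array([[331.29413082,   0.        , 313.30167308],
       [  0.        , 331.29413082, 197.76685609],
       [  0.        ,   0.        ,   1.        ]]), 'T_tool_cam': array([[-4.07741141e-04, -9.67394329e-01, -2.53274647e-01,
         6.93111182e-02],
       [ 9.99999720e-01, -2.35398761e-04, -7.10760441e-04,
        -3.54575986e-04],
       [ 6.27965081e-04, -2.53274866e-01,  9.67394153e-01,
        -2.01728175e-01],
       [ 0.00000000e+00,  0.00000000e+00,  0.00000000e+00,
         1.00000000e+00]])}
```

View pics/top0.png

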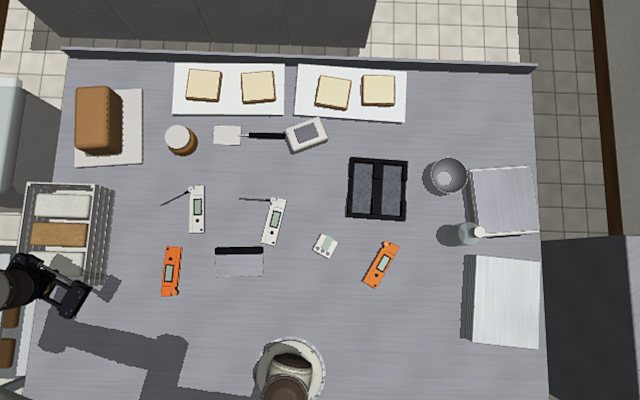

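The top view shows white thermometers at about (197,209) with its tip at (161,205), and at (273,221) with its tip at (240,199). The case is at (377,188), the timer at (325,245), the scraper at (239,260), and the orange look-alikes at (172,271) and (381,264).

```bash
cat > h.py <<'E'
from station import r,cams
import cv2,numpy as np
def ray(n,px,z,s=None):
    """pixels -> world points on the plane at height z"""
    c=cams.get_calibration(n);K=c['camera_matrix'];px=np.atleast_2d(px).astype(float)
    d=np.c_[px,np.ones(len(px))]@np.linalg.inv(K).T
    if n=="wrist":
        T=np.eye(4);T[:3,:3]=s['ee_rot'];T[:3,3]=s['tcp_pos'];W=T@c['T_tool_cam'];R=W[:3,:3];o=W[:3,3]
    else:
        R=cv2.Rodrigues(c['rvec'])[0].T;o=-R@c['tvec']
    d=d@R.T
    return o+d*((z-o[2])/d[:,2])[:,None]
E
python3 - <<'E'
from h import *
im=cv2.imread("pics/top0.png");big=cv2.resize(im[140:290,150:420],None,fx=2.9,fy=2.9,interpolation=cv2.INTER_CUBIC);cv2.imwrite("pics/crop.png",big)
w=(im.min(2)>190).astype(np.uint8);w[:150]=0
for c in cv2.findContours(cv2.morphologyEx(w,cv2.MORPH_CLOSE,np.ones((5,5))),0,2)[0]:
    if 200<cv2.contourArea(c)<2000:
        P=ray("top",c[:,0],.019)[:,:2].astype(np.float32);b=cv2.minAreaRect(P);print(cv2.minAreaRect(c)[0],b)
k=(im.max(2)<70).astype(np.uint8)
for c in cv2.findContours(k,0,2)[0]:
    if cv2.contourArea(c)>1500 and 340<c[:,0,0].mean()<420 and c[:,0,1].mean()>150:
        P=ray("top",c[:,0],.022)[:,:2].astype(np.float32);print("case",cv2.minAreaRect(P))
print(ray("top",[(161,205),(240,199),(190,191),(270,200)],.0095))
E
```

```text
(310.7090759277344, 361.6880187988281) ((0.04089627414941788, -0.06360583007335663), (0.16472242772579193, 0.06789857894182205), 32.82474136352539)
(25.203447341918945, 337.4586181640625) ((0.08903973549604416, 0.8007520437240601), (0.024168821051716805, 0.21231263875961304), 89.95892333984375)
(58.0, 256.0) ((0.33330801129341125, 0.7347568869590759), (0.055512428283691406, 0.17393450438976288), 1.6783190965652466)
(273.1513366699219, 220.84915161132812) ((0.46426108479499817, 0.06905219703912735), (0.046884797513484955, 0.14844614267349243), 79.78560638427734)
(195.0, 208.5) ((0.4954690933227539, 0.32065925002098083), (0.14596593379974365, 0.044825438410043716), 4.270442962646484)
(64.0, 199.5) ((0.5117231607437134, 0.736933708190918), (0.1000150591135025, 0.1772243082523346), 1.757399320602417)
(107.5, 158.0) ((0.6581597924232483, 0.6165763735771179), (0.053475771099328995, 0.20935937762260437), 5.603630542755127)
case ((0.5791956782341003, -0.25950032472610474), (0.19320717453956604, 0.19792936742305756), 87.60880279541016)
[[0.50435673 0.4331427  0.0095    ]
 [0.53180811 0.1808913  0.0095    ]
 [0.55291152 0.34393362 0.0095    ]
 [0.53157734 0.08381354 0.0095    ]]
```

View pics/crop.png

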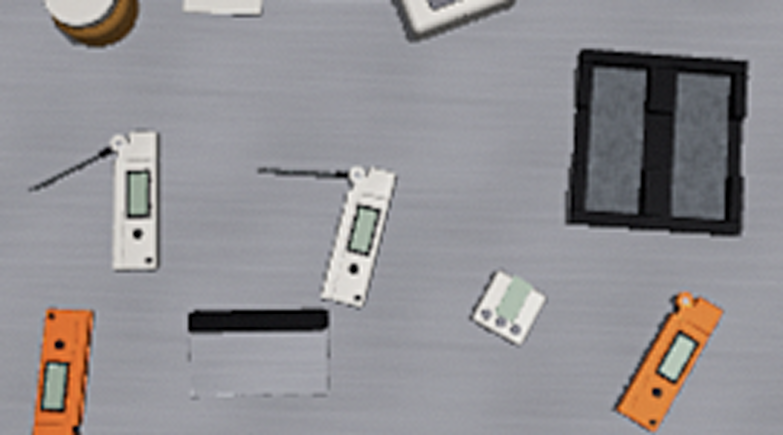

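The left thermometer is near (0.495, 0.321) at a yaw of about 4°, with its probe angle at about 1.1. The right one is near (0.464, 0.069) at about −10°, with its probe at about 1.4. Both hinges are at the far-left corner. Next I'll move above both for a close look.

```bash
python3 -m handwheel '[[[0,0,0,0.0363,0.0227,0,0.087],[0,0,0,0.0363,0.0227,0,0.087],[0,0,0,0.0363,0.0227,0,0.087],[0,0,0,0.0363,0.0227,0,0.087],[0,0,0,0.0363,0.0227,0,0.087],[0,0,0,0.0363,0.0227,0,0.087],[0,0,0,0.0363,0.0227,0,0.087],[0,0,0,0.0363,0.0227,0,0.087],[0,0,0,0.0363,0.0227,0,0.087],[0,0,0,0.0363,0.0227,0,0.087],[0,0,-1.25,0,0,0,0.06],[0,0,-1.25,0,0,0,0.03]]]'; python3 -m handwheel '[[[0,0,-1.25,0,0,0,0],[0,0,-1.25,0,0,0,0],[0,0,0,0,0,0,0],[0,0,0,0,0,0,0]]]'
python3 - <<'E'
from h import *
s=r.sense();im=cams.capture("wrist");cv2.imwrite("pics/w1.png",im[:,:,::-1]);print(s['tcp_pos'],s['ee_rot'],s['time_s'])
E
```

```text
time_s: 1.3
tcp_pos: [0.5002, 0.1989, 0.1827]
ee_rot: [[0.983, -0.185, -0.001], [-0.185, -0.983, -0.001], [-0.001, 0.001, -1.0]]
wrist_force: [-1.0, 0.5, -0.1]
gripper_width: 0.895
gripper_force: 0.0
time_s: 1.7
tcp_pos: [0.4997, 0.2005, 0.1829]
ee_rot: [[0.997, 0.071, -0.001], [0.071, -0.997, -0.0], [-0.001, 0.0, -1.0]]
wrist_force: [0.1, -1.2, -0.2]
gripper_width: 0.535
gripper_force: 0.0
[0.49966577 0.20046358 0.18293752] [[ 9.97481132e-01  7.09293230e-02 -6.50339727e-04]
 [ 7.09291105e-02 -9.97481299e-01 -3.44204470e-04]
 [-6.73115906e-04  2.97209446e-04 -9.99999729e-01]] 1.7
```

View pics/w1.png

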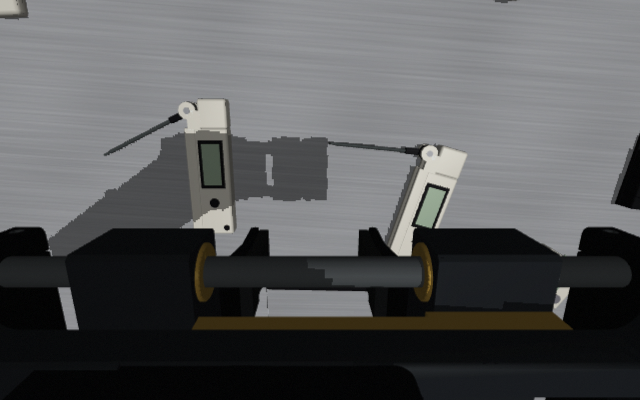

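The wrist view shows T1's knuckle at (187,110), its tip at (105,155) and its handle corners at (228,100), (235,232) and (195,234). T2's knuckle is at (430,153), its tip at (328,143) and its far corner at (466,153).

Run:
```python
from h import *
s=r.sense()
k=ray("wrist",[(187,110),(430,153)],.018,s)[:,:2];t=ray("wrist",[(105,155),(328,143)],.0095,s)[:,:2]
e=ray("wrist",[(228,100),(235,232),(466,153),(411,248)],.019,s)[:,:2]
print("knuckle",k,"tip",t,"len",np.linalg.norm(t-k,axis=1))
print("edge",e,np.degrees(np.arctan2(*(e[0]-e[1])[::-1])),np.degrees(np.arctan2(*(e[2]-e[3])[::-1])),np.linalg.norm(e[0]-e[1]))
for i,a in enumerate((4,-10)):
    a=np.radians(a);R=np.array([[np.cos(a),-np.sin(a)],[np.sin(a),np.cos(a)]]);print("centre",k[i]-R@[.064,.0185])
```

```text
knuckle [[0.56044495 0.34057101]
 [0.53337956 0.07385517]] tip [[0.50418521 0.43753148]
 [0.53552958 0.18679104]] len [0.11210036 0.11295633]
edge [[0.57383602 0.29663671]
 [0.42554707 0.28757014]
 [0.53629481 0.03462083]
 [0.42012606 0.07868655]] 3.4987792744861554 -20.772990769984848 0.14856586258524976
centre [0.49789134 0.31765167]
centre [0.46713937 0.06674971]
```

The probe length measures 112–113 mm against 112 mm true, so the hinge points are good. Next I'll put the closed fingertip behind T1's probe and swing it in.

```bash
python3 -m handwheel '[[[0,0,0,0.0152,-0.0439,0,0],[0,0,0,0.0152,-0.0439,0,0],[0,0,0,0.0152,-0.0439,0,0],[0,0,0,0.0152,-0.0439,0,0],[0,0,0,0.0152,-0.0439,0,0],[0,0,0,0,0,0,0],[0,0,0,0,0,0.044,0],[0,0,0,0,0,0.044,0],[0,0,0,0,0,0.044,0],[0,0,0,0,0,0.03,0],[0,0,0,0,0,0.014,0],[0,0,0,0,0,0,0]]]'; python3 -m handwheel '[[[0,0,0,-0.0175,0.0045,0,0],[0,0,0,-0.0175,0.0045,0,0],[0,0,0,-0.015,0.01,0,0],[0,0,0,-0.015,0.01,0,0],[0,0,0,-0.01,0.01,0,0],[0,0,0,-0.01,0.01,0,0],[0,0,0,-0.003,0.005,0,0],[0,0,0,-0.002,0.005,0,0],[0,0,0,0,0.003,0,0],[0,0,0,0,0,0,0]]]'
python3 - <<'E'
from h import *
s=r.sense();im=cams.capture("wrist");cv2.imwrite("pics/w2.png",im[:,:,::-1])
E
```

```text
time_s: 2.95
tcp_pos: [0.5585, 0.4237, 0.005]
ee_rot: [[0.997, 0.073, -0.003], [0.073, -0.997, -0.003], [-0.003, 0.003, -1.0]]
wrist_force: [-0.2, 0.5, -0.2]
gripper_width: 0.006
gripper_force: 0.0
time_s: 3.95
tcp_pos: [0.475, 0.3568, 0.0077]
ee_rot: [[0.997, 0.073, 0.001], [0.073, -0.997, 0.001], [0.001, -0.001, -1.0]]
wrist_force: [-0.6, -0.2, -1.0]
gripper_width: 0.005
gripper_force: 0.0
```

View pics/w2.png

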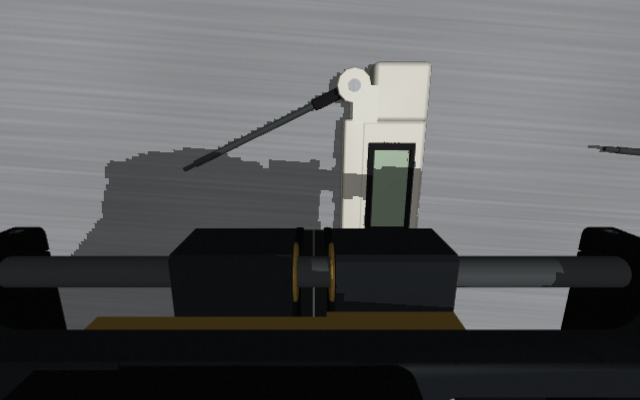

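The probe still sticks out in this view, with its hinge at (353,85) and tip at (185,170). I'll measure where it is now.

Run:
```python
from h import *
s=r.sense()
k=ray("wrist",[(353,85)],.018,s)[0,:2]
for p in((185,170),(312,105)): print(k,[ (z,ray("wrist",[p],z,s)[0,:2].round(4), np.linalg.norm(ray("wrist",[p],z,s)[0,:2]-k).round(4)) for z in(0.0,.0095,.02)])
print(s['tcp_pos'],s['joints'])
im=cv2.imread("pics/w2.png")
cv2.imwrite("pics/w2c.png",cv2.resize(im[50:260,150:460],None,fx=2.5,fy=2.5,interpolation=cv2.INTER_CUBIC))
```

```text
[0.5596083  0.34161143] [(0.0, array([0.5019, 0.4414]), np.float64(0.1153)), (0.0095, array([0.5039, 0.4378]), np.float64(0.1112)), (0.02, array([0.506 , 0.4338]), np.float64(0.1067))]
[0.5596083  0.34161143] [(0.0, array([0.5478, 0.3634]), np.float64(0.0248)), (0.0095, array([0.5476, 0.3633]), np.float64(0.0248)), (0.02, array([0.5474, 0.3632]), np.float64(0.0248))]
[0.47495097 0.35688602 0.00750302] [ 5.25312647e+01  2.92186650e+01 -1.61916098e+01  1.36418055e-02
 -4.45420902e+01  4.16675799e+01]
```

View pics/w2c.png

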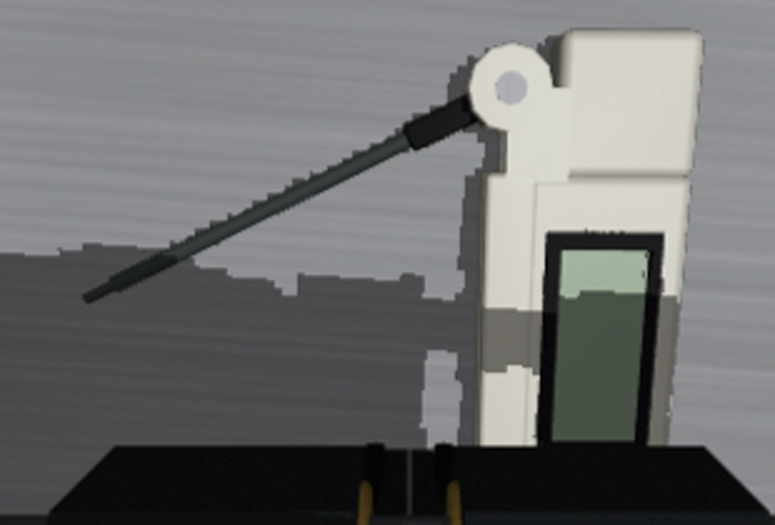

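Run:
```python
from h import *
s=r.sense();o=[]
for n in("side","top"):
    im=cams.capture(n)[:,:,::-1];c=cams.get_calibration(n)
    p=cv2.projectPoints(np.array([s['tcp_pos'],[.5596,.3416,.0095]]),c['rvec'],c['tvec'],c['camera_matrix'],None)[0][:,0];print(n,p)
    x,y=p[0].astype(int);o.append(cv2.resize(im[y-60:y+40,x-60:x+40],(400,400),interpolation=cv2.INTER_CUBIC))
cv2.imwrite("pics/st.png",np.hstack(o))
```

```text
side [[289.26870667 120.60607306]
 [309.45791334 120.4910103 ]]
top [[184.22521598 214.87553875]
 [190.88578043 188.98985727]]
```

View pics/st.png

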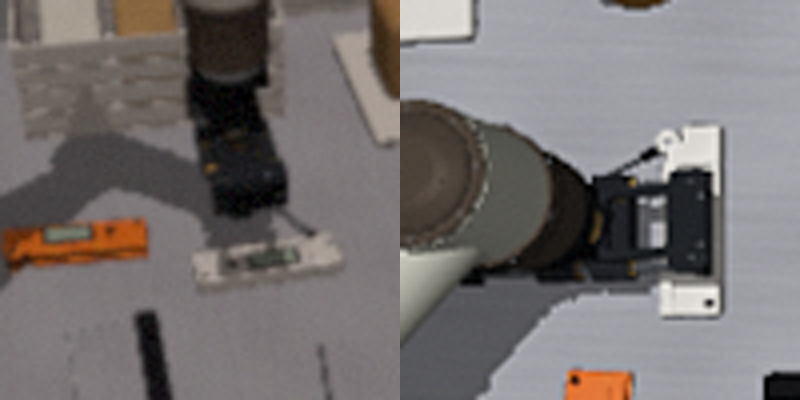

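No fingertips show where the TCP projects (wrist px ≈ (313,215)). They seem to end above the commanded TCP height, so the finger passed over the probe. I'll move to bare table and feel for it gently.

```bash
python3 -c "
from station import r;print(r.grip_point_offset,r.sense()['wrist_force'])"
python3 -m handwheel '[[[0,0,0,-0.04,-0.02,0,0],[0,0,0,0,0,0,0],[0,0,0,0,0,0,0],[0,0,0,0,0,0.003,0],[0,0,0,0,0,0,0],[0,0,0,0,0,0,0]]]'; python3 -m handwheel '[[[0,0,0,0,0,0.003,0],[0,0,0,0,0,0,0],[0,0,0,0,0,0,0]]]'
python3 -m handwheel '[[[0,0,0,0,0,0.002,0],[0,0,0,0,0,0,0],[0,0,0,0,0,0,0]]]'
```

```text
0.0187 [ 0.20672635 -0.23813008 -0.84504419]
time_s: 4.7
tcp_pos: [0.4334, 0.3732, 0.0039]
ee_rot: [[0.997, 0.073, -0.0], [0.073, -0.997, -0.0], [-0.0, 0.0, -1.0]]
wrist_force: [-0.1, -0.6, 0.3]
gripper_width: 0.011
gripper_force: 0.0
time_s: 5.0
tcp_pos: [0.433, 0.3734, 0.0011]
ee_rot: [[0.997, 0.073, -0.0], [0.073, -0.997, -0.0], [-0.0, 0.0, -1.0]]
wrist_force: [-0.1, 0.8, 0.5]
gripper_width: 0.003
gripper_force: 0.0
time_s: 5.3
tcp_pos: [0.4329, 0.3736, -0.0008]
ee_rot: [[0.997, 0.074, -0.0], [0.074, -0.997, -0.0], [-0.0, 0.0, -1.0]]
wrist_force: [0.1, 0.5, 0.1]
gripper_width: 0.004
gripper_force: 0.0
```

```bash
cat > ok.py <<'E'
import sys
from station import r
s=r.sense();f=s['wrist_force'];print(s['tcp_pos'][2].round(4),f.round(1));sys.exit(abs(f[2])>3)
E
python3 -m handwheel '[[[0,0,0,0,0,0.002,0],[0,0,0,0,0,0,0]]]' >/dev/null; python3 ok.py && python3 -m handwheel '[[[0,0,0,0,0,0.002,0],[0,0,0,0,0,0,0]]]' >/dev/null; python3 ok.py && python3 -m handwheel '[[[0,0,0,0,0,0.002,0],[0,0,0,0,0,0,0]]]' >/dev/null; python3 ok.py && python3 -m handwheel '[[[0,0,0,0,0,0.002,0],[0,0,0,0,0,0,0]]]' >/dev/null; python3 ok.py
python3 - <<'E'
from h import *
im=cams.capture("wrist")[:,:,::-1];a=cv2.resize(im[190:300,230:400],None,fx=2.3,fy=2.3,interpolation=cv2.INTER_CUBIC)
s=r.sense();c=cams.get_calibration("side");im=cams.capture("side")[:,:,::-1]
x,y=cv2.projectPoints(np.array([s['tcp_pos']]),c['rvec'],c['tvec'],c['camera_matrix'],None)[0][0,0].astype(int);print(x,y)
b=cv2.resize(im[y-35:y+20,x-40:x+40],(a.shape[0]*80//55,a.shape[0]),interpolation=cv2.INTER_CUBIC)
cv2.imwrite("pics/f.png",np.hstack([a,b]));print(a.shape,b.shape)
E
```

```text
-0.003 [ 0.5 -0.1  0.1]
-0.003 [ 0.5 -0.1  0.1]
-0.003 [ 0.5 -0.1  0.1]
-0.003 [ 0.5 -0.1  0.1]
279 121
(253, 391, 3) (253, 368, 3)False
False
False
False
```

View pics/f.png

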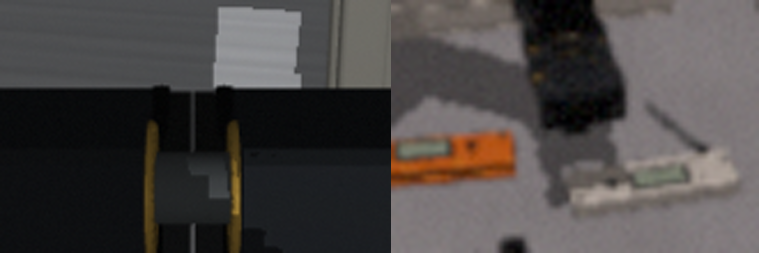

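The side view shows the gripper's lowest edge about 7 px above the projected TCP, roughly 30–40 mm short of it, and free air below. My guard's exit code was also wrong. I'll fix that and keep feeling downwards.

```bash
sed -i 's/sys.exit(.*/sys.exit(int(abs(f[2])>2.5))/' ok.py
python3 -m handwheel '[[[0,0,0,0,0,0.003,0],[0,0,0,0,0,0,0]]]' >/dev/null; python3 ok.py && python3 -m handwheel '[[[0,0,0,0,0,0.003,0],[0,0,0,0,0,0,0]]]' >/dev/null && python3 ok.py && python3 -m handwheel '[[[0,0,0,0,0,0.003,0],[0,0,0,0,0,0,0]]]' >/dev/null && python3 ok.py && python3 -m handwheel '[[[0,0,0,0,0,0.003,0],[0,0,0,0,0,0,0]]]' >/dev/null && python3 ok.py && python3 -m handwheel '[[[0,0,0,0,0,0.003,0],[0,0,0,0,0,0,0]]]' >/dev/null && python3 ok.py && python3 -m handwheel '[[[0,0,0,0,0,0.002,0],[0,0,0,0,0,0,0]]]' >/dev/null && python3 ok.py && python3 -m handwheel '[[[0,0,0,0,0,0.002,0],[0,0,0,0,0,0,0]]]' >/dev/null && python3 ok.py && python3 -m handwheel '[[[0,0,0,0,0,0.002,0],[0,0,0,0,0,0,0]]]' >/dev/null && python3 ok.py && python3 -m handwheel '[[[0,0,0,0,0,0.002,0],[0,0,0,0,0,0,0]]]' >/dev/null && python3 ok.py && python3 -m handwheel '[[[0,0,0,0,0,0.002,0],[0,0,0,0,0,0,0]]]' >/dev/null && python3 ok.py
```

```text
-0.0062 [-0.5 -0.1 -0.3]
-0.0092 [-0.4 -0.6 -0.4]
-0.0122 [ 0.1 -0.6 -0.8]
-0.0152 [-1.3  0.2  0.3]
-0.0182 [-0.1  0.5  0.1]
-0.02 [-0.5  0.4 -0.8]
-0.022 [-0.2 -0.1  0.2]
-0.024 [-0.2  0.2  0.4]
-0.026 [-0.6  0.3  0.3]
-0.028 [1.1 0.7 0.1]
```

```bash
python3 -m handwheel '[[[0,0,0,0,0,0.0015,0],[0,0,0,0,0,0,0]]]' >/dev/null; python3 ok.py && python3 -m handwheel '[[[0,0,0,0,0,0.0015,0],[0,0,0,0,0,0,0]]]' >/dev/null && python3 ok.py && python3 -m handwheel '[[[0,0,0,0,0,0.0015,0],[0,0,0,0,0,0,0]]]' >/dev/null && python3 ok.py && python3 -m handwheel '[[[0,0,0,0,0,0.0015,0],[0,0,0,0,0,0,0]]]' >/dev/null && python3 ok.py && python3 -m handwheel '[[[0,0,0,0,0,0.0015,0],[0,0,0,0,0,0,0]]]' >/dev/null && python3 ok.py && python3 -m handwheel '[[[0,0,0,0,0,0.0015,0],[0,0,0,0,0,0,0]]]' >/dev/null && python3 ok.py && python3 -m handwheel '[[[0,0,0,0,0,0.0015,0],[0,0,0,0,0,0,0]]]' >/dev/null && python3 ok.py
python3 - <<'E'
from h import *
s=r.sense();c=cams.get_calibration("side");im=cams.capture("side")[:,:,::-1]
x,y=cv2.projectPoints(np.array([s['tcp_pos']]),c['rvec'],c['tvec'],c['camera_matrix'],None)[0][0,0].astype(int);print(x,y,s['time_s'])
b=cv2.resize(im[y-65:y+25,x-60:x+60],None,fx=6,fy=6,interpolation=cv2.INTER_CUBIC)
cv2.imwrite("pics/g.png",b)
E
```

```text
-0.0294 [ 0.2  0.  -0.5]
-0.0309 [-0.2 -0.5  0.2]
-0.0324 [-1.2  0.6  0.5]
-0.0339 [-0.5  0.5 -0.8]
-0.0355 [ 0.4  0.4 -0.5]
-0.037 [ 0.8 -0.5  0.6]
-0.0385 [-0.4 -0.4 -0. ]
279 127 9.0
```

View pics/g.png

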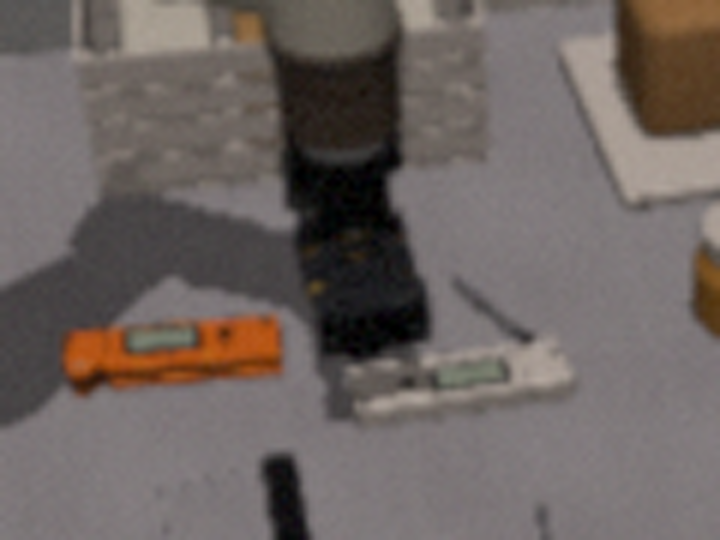

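No contact at TCP z = −0.0385. Parallax of the jaw blocks in the wrist views puts the gripper's lower edge about 117 mm behind the reported TCP, not 70 mm. So the fingers probably end about 45 mm short of the reported TCP, and I'll find contact before trusting any height.

```bash
python3 -m handwheel '[[[0,0,0,0,0,0.0015,0],[0,0,0,0,0,0,0]]]' >/dev/null; python3 ok.py && python3 -m handwheel '[[[0,0,0,0,0,0.0015,0],[0,0,0,0,0,0,0]]]' >/dev/null && python3 ok.py && python3 -m handwheel '[[[0,0,0,0,0,0.0015,0],[0,0,0,0,0,0,0]]]' >/dev/null && python3 ok.py && python3 -m handwheel '[[[0,0,0,0,0,0.0015,0],[0,0,0,0,0,0,0]]]' >/dev/null && python3 ok.py && python3 -m handwheel '[[[0,0,0,0,0,0.0015,0],[0,0,0,0,0,0,0]]]' >/dev/null && python3 ok.py && python3 -m handwheel '[[[0,0,0,0,0,0.0015,0],[0,0,0,0,0,0,0]]]' >/dev/null && python3 ok.py && python3 -m handwheel '[[[0,0,0,0,0,0.0015,0],[0,0,0,0,0,0,0]]]' >/dev/null && python3 ok.py&& python3 -m handwheel '[[[0,0,0,0,0,0.0015,0],[0,0,0,0,0,0,0]]]' >/dev/null && python3 ok.py
```

```text
-0.0388 [-1.7 -1.4  6.1]
```

Contact came at a reported z of −0.0388, so the tips are about 39 mm behind the reported TCP. I'll repeat the fold with that offset.

```bash
python3 -m handwheel '[[[0,0,0,0,0,-0.045,0],[0,0,0,0.0435,-0.014,0,0],[0,0,0,0.0435,-0.014,0,0],[0,0,0,0.0435,-0.014,0,0],[0,0,0,0,0,0,0],[0,0,0,0,0,0.03,0],[0,0,0,0,0,0.01,0],[0,0,0,0,0,0,0],[0,0,0,0,0,0,0]]]' |head -2; python3 -m handwheel '[[[0,0,0,-0.0175,0.0045,0,0],[0,0,0,-0.0175,0.0045,0,0],[0,0,0,-0.015,0.01,0,0],[0,0,0,-0.015,0.01,0,0],[0,0,0,-0.01,0.01,0,0],[0,0,0,-0.01,0.01,0,0],[0,0,0,-0.003,0.005,0,0],[0,0,0,-0.002,0.005,0,0],[0,0,0,0,0.003,0,0],[0,0,0,0,0.002,0,0],[0,0,0,0,0,0,0]]]'
python3 - <<'E'
from h import *
s=r.sense();im=cams.capture("wrist");cv2.imwrite("pics/w3.png",im[:,:,::-1])
c=cams.get_calibration("wrist")
# knuckle and probe search: white-ness/dark along rays about hinge
g=im.min(2);print(g[60:230:10,250:460:10])
E
```

```text
time_s: 10.15
tcp_pos: [0.5598, 0.4252, -0.0342]
time_s: 11.25
tcp_pos: [0.4753, 0.3547, -0.0348]
ee_rot: [[0.997, 0.073, 0.0], [0.073, -0.997, 0.0], [0.0, -0.0, -1.0]]
wrist_force: [0.7, 0.3, -0.3]
gripper_width: 0.005
gripper_force: 0.0
[[132 133 134 135 136 136 137 137 138 136 195 199 201  57 149 197 197 196
  196 195 194]
 [136 137 136 137 136 136 138 137 136  79 199 168 200 196 154 197 196 196
  197 194 193]
 [134 135 136 135 135 136 137 138  72 165 198 166 209 206 202 197 197 197
  196 194 192]
 [131 131 132 133 137 137 138 137  71  37 199 212 202 202 202 199 199 198
  196 194 192]
 [141 142 140 138 138 140 139 137 138  71  12 202 202 203 202 199 198 197
  196 194 192]
 [138 138 138 138 137 139 141 143 143 143  23 202 202 202 202 199 198 197
  195 193 190]
 [139 139 139 138 137 138 138 138 138  72  23 201 202 202 197 176 175 174
  172 172 169]
 [140 138 139 137 137 137 138 138 138  73 174 199 202 200 200 199 198 198
  197 197 175]
 [139 137 136 135 133 133 136 137 139  72 182 199 201 200 199 198 198 197
  196 197 164]
 [135 135 138 140 143 143 144 142 142  73 188 198 199 199 198 197 197 196
  196 196 151]
 [136 136 136 136 139 141 142 143 143  75 195 197 197  26  25  24  25  25
   25 194 144]
 [140 138 137 137 137 137 138 137 138  72 195 197 190  25 153 152 152 151
   89 193 138]
 [ 71  72 139  74  75  74  73  74  74  75 194 195 179  25 151 150 150 149
   22 194 139]
 [ 72  70  71  71  70  72  72  73  74  65  99 194 173  24 148 149 147  68
    8  97 140]
 [ 71  72  73  72  73  74  74  75  74  22  99  98  91   5  69  68  67  68
    6  96 137]
 [ 76  79  76  74  74  73  72  73  75  26  98  98  95   8  68  68  67  69
    9  94 132]
 [ 71  71  71  71  71  71  73  72  72  28  98  98 170   8  68  67  69  68
    7  91 141]]
```

Run:
```python
import cv2
im=cv2.imread("pics/w3.png");cv2.imwrite("pics/w3c.png",cv2.resize(im[50:240,280:460],None,fx=3.1,fy=3.1,interpolation=cv2.INTER_CUBIC))
```

```text
(no output)
```

View pics/w3c.png

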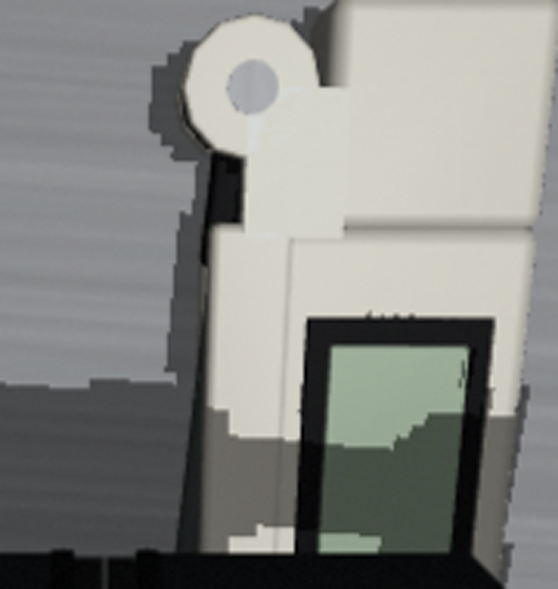

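The neck is under the lip by the knuckle, but a thin dark sliver of rod beyond the handle edge widens down the picture (crop x 180–205). The fold is a few degrees short, so I'll press in further, nearer the tip.

```bash
python3 -m handwheel '[[[0,0,0,-0.007,-0.001,0,0],[0,0,0,0,0.002,0,0],[0,0,0,0,0.002,0,0],[0,0,0,0,0.0015,0,0],[0,0,0,0,0.0015,0,0],[0,0,0,0,0,0,0]]]'
cat > edge.py <<'E'
from h import *
import sys
s=r.sense();im=cams.capture("wrist");cv2.imwrite(f"pics/{sys.argv[1]}.png",im[:,:,::-1]);g=im.max(2).astype(int)
c0=int(sys.argv[2])
for y in range(int(sys.argv[3]),228,8): print(y,c0,g[y,c0:c0+34])
E
python3 edge.py w4 325 80
```

```text
time_s: 11.9
tcp_pos: [0.4685, 0.348, -0.0347]
ee_rot: [[0.997, 0.074, 0.0], [0.074, -0.997, 0.0], [0.0, -0.0, -1.0]]
wrist_force: [-0.1, 0.0, 0.3]
gripper_width: 0.006
gripper_force: 0.0
80 325 [ 73  72  73  73  72  66  64  71  34  20  50  89 118 137 158 180 198 202
 205 208 211 215 216 215 212 212 213 213 213 213 212 212 212 213]
88 325 [143 144 144 145 144 132  76  76  77  76  74  54   6  15  22  25  27  27
  24  25 109 212 213 212 213 213 212 212 212 212 211 213 213 213]
96 325 [146 147 146 147 136  78  77  77  77  78  71  33  10  19  25  25  26  23
  14  40 125 212 213 213 212 213 212 213 212 212 212 213 213 212]
104 325 [144 143 142 142 132  75  74  75  75  75  68  20  28  45  49  49  47  38
  38  56 135 212 213 213 212 213 213 212 212 213 213 213 212 212]
112 325 [ 78  78  77  77  78  77  76  69  71  81 115 159 187 207 210 210 210 210
 209 210 211 211 211 212 212 213 212 212 213 213 213 212 212 213]
120 325 [ 76  77  76  78  77  76  75  70  71  78 126 162 190 209 209 209 208 209
 208 210 210 210 211 212 212 212 212 213 213 213 212 213 213 212]
128 325 [ 73  73  71  72  73  72 
[... 1177 characters left out ...]
68  70  70  86  98 104 108 106 107 107 107 107
 107 107 107 107 107 107 107 106 106 107 106 106 119 155 132 146]
200 325 [ 78  77  76  77  77  76  69  74  72  89  97 104 108 108 107 108 107 107
 106 107 106 107 107 107 107 107 106 106 106 106 106 104  99 102]
208 325 [ 75  75  75  75  74  74  70  77  70  92  99 104 107 107 107 107 106 108
 107 107 108 106 107 106 106 106 107 106 106 106 105 102  98 104]
216 325 [ 75  76  75  76  74  73  68  80  71  92 100 105 106 106 106 107 107 106
 105 106 106 107 107 106 106 106 106 106 105 107 105 101  98 105]
224 325 [ 73  74  72  74  72  71  68  83  72  94 100 106 106 105 105 107 105 106
 106 106 106 105 106 106 105 106 108 133 205 206 204 189 190 200]
```

The handle edge is now a clean straight line with no rod outside it, and the handle hasn't shifted. Next I'll grip T1 across the middle.

```bash
python3 -m handwheel '[[[0,0,0,0,-0.004,0,0],[0,0,0,0,0,-0.045,0.02],[0,0,0,0.0265,0.0354,0,0.087],[0,0,0,0,0,0,0.087],[0,0,0,0,0,0,0.087],[0,0,0,0,0,0,0.087],[0,0,0,0,0,0,0.087],[0,0,0,0,0,0,0.087],[0,0,0,0,0,0,0.087],[0,0,0,0,0,0,0.087]]]'; python3 -m handwheel '[[[0,0,0,0,0,0.03,0.087],[0,0,0,0,0,0.015,0.087],[0,0,0,0,0,0,0.087],[0,0,0,0,0,0,0.04],[0,0,0,0,0,0,0.04],[0,0,0,0,0,0,0.04],[0,0,0,0,0,0,0.04],[0,0,0,0,0,0,0.04],[0,0,0,0,0,0,0.04],[0,0,0,0,0,0,0.04]]]'
```

```text
time_s: 12.95
tcp_pos: [0.497, 0.319, 0.0101]
ee_rot: [[0.997, 0.074, -0.0], [0.074, -0.997, -0.0], [-0.0, 0.0, -1.0]]
wrist_force: [0.3, -0.4, 0.9]
gripper_width: 0.738
gripper_force: 0.0
time_s: 13.95
tcp_pos: [0.4972, 0.3186, -0.0345]
ee_rot: [[0.997, 0.074, -0.0], [0.074, -0.997, -0.0], [-0.0, 0.0, -1.0]]
wrist_force: [-0.1, -1.0, 2.9]
gripper_width: 0.54
gripper_force: 30.0
```

```bash
python3 -m handwheel '[[[0,0,0,0,0,-0.03,0.04],[0,0,0,0,0,-0.04,0.04],[0,0,0,0,0,-0.04,0.04],[0,0,0,0.0025,0.0452,0,0.04],[0,0,0,0.0025,0.0452,0,0.04],[0,0,0,0.0025,0.0452,0,0.04],[0,0,0,0.0025,0.0452,0,0.04],[0,0,0,0.0025,0.0452,0,0.04],[0,0,0,0.0025,0.0452,0,0.04],[0,0,0,0.0025,0.0452,0,0.04],[0,0,0,0.0025,0.0452,0,0.04],[0,0,0,0.0025,0.0452,0,0.04]]]'; python3 -m handwheel '[[[0,0,0,0.0025,0.0452,0,0.04],[0,0,0,0.0025,0.0452,0,0.04],[0,0,0,0.0025,0.0452,0,0.04],[0,0,0,0.0025,0.0452,0,0.04],[0,0,0,0.0025,0.0452,0,0.04],[0,0,1.1,0,0,0,0.04],[0,0,0,0,0,0,0.04]]]'
python3 - <<'E'
from h import *
s=r.sense();print(s['tcp_pos'],s['gripper_force']);im=cams.capture("wrist");cv2.imwrite("pics/w5.png",im[:,:,::-1])
E
```

```text
time_s: 15.15
tcp_pos: [0.5491, -0.0869, 0.0748]
ee_rot: [[0.997, 0.074, -0.001], [0.074, -0.997, 0.0], [-0.001, -0.0, -1.0]]
wrist_force: [1.6, 0.4, -1.5]
gripper_width: 0.537
gripper_force: 30.0
time_s: 15.85
tcp_pos: [0.5778, -0.3108, 0.0738]
ee_rot: [[0.999, -0.044, -0.002], [-0.044, -0.999, 0.001], [-0.002, -0.001, -1.0]]
wrist_force: [0.0, 0.3, -1.7]
gripper_width: 0.537
gripper_force: 30.0
[ 0.57775234 -0.31077395  0.07377992] 30.00102773308754
```

View pics/w5.png

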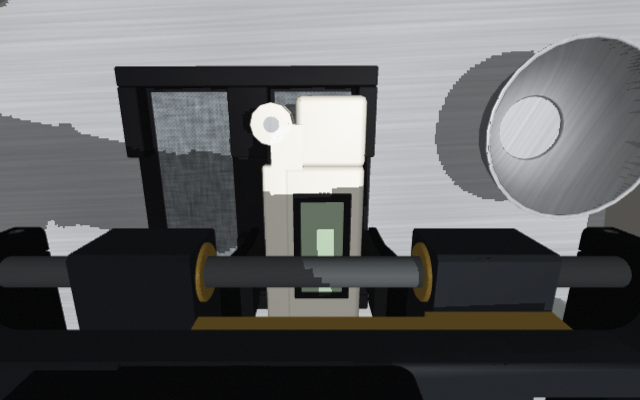

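This is the last of my ten views. T1 is held level, display up, with its probe hidden under the edge. The far rim corners of the case are at (116,68) and (378,67), and its far-left inner well corner is at about (150,91).

Run:
```python
from h import *
s=r.sense();p=ray("wrist",[(116,68),(378,67)],.022,s)[:,:2];d=p[0]-p[1];L=np.linalg.norm(d);y=d/L;x=np.array([y[1],-y[0]])
c=p.mean(0)-.099*x;print(p,L,"yaw",np.degrees(np.arctan2(x[1],x[0])),"centre",c,"L",c+.048*y,"R",c-.048*y)
k=ray("wrist",[(270,124)],s['tcp_pos'][2]+.053,s)[0,:2];R=s['ee_rot'][:2,:2].T;print("knuckle in tool",R@(k-s['tcp_pos'][:2]))
print("R err tool",R@(c-.048*y-s['tcp_pos'][:2]))
```

```text
[[ 0.68289619 -0.17180014]
 [ 0.67583983 -0.35978106]] 0.18811331197251394 yaw -2.149740914536566 centre [ 0.58043768 -0.26207698] L [ 0.58223822 -0.21411077] R [ 0.57863714 -0.3100432 ]
knuckle in tool [ 0.06408743 -0.01928779]
R err tool [0.0007859 0.0002478]
```

The case fit agrees to under 1 mm. Lowering.

```bash
python3 -m handwheel '[[[0,0,0,0.0005,0,0.04,0.04],[0,0,0,0,0,0.035,0.04],[0,0,0,0,0,0.02,0.04],[0,0,0,0,0,0.004,0.04],[0,0,0,0,0,0.002,0.04],[0,0,0,0,0,0.001,0.04],[0,0,0,0,0,0,0.04],[0,0,0,0,0,0,0.04]]]'; python3 -m handwheel '[[[0,0,0,0,0,0.001,0.04],[0,0,0,0,0,0,0.04],[0,0,0,0,0,0,0.04]]]' | grep -v rot
```

```text
time_s: 16.7
tcp_pos: [0.5801, -0.3099, -0.0254]
ee_rot: [[0.999, -0.041, 0.002], [-0.041, -0.999, -0.001], [0.002, 0.001, -1.0]]
wrist_force: [-0.4, 0.0, -1.7]
gripper_width: 0.534
gripper_force: 30.0
time_s: 17.0
tcp_pos: [0.5792, -0.3098, -0.0276]
wrist_force: [-0.9, -0.0, -1.3]
gripper_width: 0.537
gripper_force: 30.0
```

```bash
python3 -m handwheel '[[[0,0,0,0,0,0.001,0.04],[0,0,0,0,0,0,0.04],[0,0,0,0,0,0,0.04]]]' | grep -E "tcp|force"; python3 ok.py && python3 -m handwheel '[[[0,0,0,0,0,0.0007,0.04],[0,0,0,0,0,0,0.04],[0,0,0,0,0,0,0.04]]]' | grep -E "tcp|force"
```

```text
tcp_pos: [0.5792, -0.3097, -0.0289]
wrist_force: [0.6, -0.2, -0.8]
gripper_force: 30.0
-0.0289 [ 0.6 -0.2 -0.8]
tcp_pos: [0.5793, -0.3097, -0.0294]
wrist_force: [-0.6, -0.3, -1.4]
gripper_force: 30.0
```

```bash
python3 -m handwheel '[[[0,0,0,0,0,0.0007,0.04],[0,0,0,0,0,0,0.04],[0,0,0,0,0,0,0.04]]]' | grep -E "tcp|force"; python3 ok.py && python3 -m handwheel '[[[0,0,0,0,0,0.0005,0.04],[0,0,0,0,0,0,0.04],[0,0,0,0,0,0,0.04]]]' | grep -E "tcp|force"
```

```text
tcp_pos: [0.5794, -0.3097, -0.0294]
wrist_force: [-1.3, 1.5, 3.4]
gripper_force: 30.0
-0.0294 [-1.3  1.5  3.4]
```

T1 is touching the well floor at the predicted height. I'll release it, lift, and go behind T2's probe.

```bash
python3 -m handwheel '[[[0,0,0,0,0,-0.0005,0.065],[0,0,0,0,0,0,0.065],[0,0,0,0,0,0,0.065],[0,0,0,0,0,0,0.065],[0,0,0,0,0,-0.01,0.065],[0,0,0,0,0,-0.04,0.065],[0,0,0,-0.0031,-0.0463,0,0],[0,0,0,-0.0031,-0.0463,0,0],[0,0,0,-0.0031,-0.0463,0,0],[0,0,0,-0.0031,-0.0463,0,0],[0,0,0,-0.0031,-0.0463,0,0]]]' | grep -E "tcp|force"; python3 -m handwheel '[[[0,0,0,-0.0031,-0.0463,0,0],[0,0,0,-0.0031,-0.0463,0,0],[0,0,0,-0.0031,-0.0463,0,0],[0,0,0,-0.0031,-0.0463,0,0],[0,0,0,-0.0031,-0.0463,0,0],[0,0,1.27,0,0,0,0],[0,0,0,0,0,0,0],[0,0,0,0,0,0,0]]]'
python3 - <<'E'
from h import *
# T1 check in top view: white blob in case
im=cams.capture("top");cv2.imwrite("pics/t2.png",im[:,:,::-1]);w=(im.min(2)>170).astype(np.uint8);w[:,:340]=0;w[:,420:]=0;w[:145]=0;w[235:]=0
c=max(cv2.findContours(cv2.morphologyEx(w,3,np.ones((5,5))),0,2)[0],key=cv2.contourArea);print(cv2.minAreaRect(ray("top",c[:,0],.024)[:,:2].astype(np.float32)))
s=r.sense();im=cams.capture("wrist");cv2.imwrite("pics/w6.png",im[:,:,::-1])
w=(im.min(2)>185).astype(np.uint8)
for c in cv2.findContours(w,0,2)[0]:
    if cv2.contourArea(c)>800: print(cv2.boundingRect(c),cv2.contourArea(c))
E
```

```text
tcp_pos: [0.5736, -0.0761, 0.0214]
wrist_force: [0.7, -0.2, -0.1]
gripper_force: 0.0
time_s: 19.8
tcp_pos: [0.5674, 0.1539, 0.0207]
ee_rot: [[0.985, -0.171, 0.0], [-0.171, -0.985, 0.0], [0.0, -0.0, -1.0]]
wrist_force: [-0.7, -0.0, 1.1]
gripper_width: 0.007
gripper_force: 0.0
((0.5768782496452332, -0.30903929471969604), (0.04735890403389931, 0.15014205873012543), 88.72834014892578)
```

T1 sits in the right well at (0.577, −0.309). Now I'll fold T2's probe.

```bash
python3 -m handwheel '[[[0,0,0,0,0,0.035,0],[0,0,0,0,0,0.0205,0],[0,0,0,0,0,0,0],[0,0,0,0,0,0,0]]]' | grep -E "tcp|force"; python3 ok.py && python3 -m handwheel '[[[0,0,0,-0.02,0,0,0],[0,0,0,-0.02,0,0,0],[0,0,0,-0.015,0.0065,0,0],[0,0,0,-0.015,0.0065,0,0],[0,0,0,-0.0125,0.011,0,0],[0,0,0,-0.0125,0.011,0,0],[0,0,0,-0.0055,0.01,0,0],[0,0,0,-0.0055,0.01,0,0],[0,0,0,-0.001,0.006,0,0],[0,0,0,-0.001,0.005,0,0],[0,0,0,0,0.003,0,0],[0,0,0,0,0,0,0]]]'; python3 edge.py w7 320 60
```

```text
tcp_pos: [0.5677, 0.1533, -0.0348]
wrist_force: [0.4, -0.6, 0.6]
gripper_force: 0.0
-0.0348 [ 0.4 -0.6  0.6]
time_s: 21.5
tcp_pos: [0.4494, 0.1048, -0.0352]
ee_rot: [[0.985, -0.174, 0.0], [-0.174, -0.985, 0.0], [0.0, -0.0, -1.0]]
wrist_force: [-0.0, 0.5, 0.4]
gripper_width: 0.002
gripper_force: 0.0
60 320 [136 136 126  72  71  72  73  72  71  71  76 126 194 205 204 204 205 205
 205 205 205 206 206 206 206 203 183 173 169 168 167 167 170 171]
68 320 [ 72  72  72  72  72  73  71  71  63  80 151 196 204 204 205 205 205 205
 204 205 205 206 201 173 171 171 170 170 170 167 167 168 170 173]
76 320 [ 74  73  74  73  74  73  73  73  67  63  57  89 172 200 205 205 205 204
 205 206 205 205 205 206 205 206 207 206 206 202 197 197 206 205]
84 320 [133 133 124  70  71  71  70  71  72  72  72  68  61  71  74  19  48 101
 171 197 205 205 206 206 205 206 205 205 206 207 210 210 210 212]
92 320 [140 141 141 142 141 141 141 131  74  89 128 128 121  76  76  76  75  75
  75  69  31   7   7   9   9  12  10  12  41 127 206 207 206 207]
100 320 [141 141 140 140 141 141 141 141 142 143 143 143 143 132  75  
[... 1581 characters left out ...]
69  70  69  69  69  70  69  65  76  77 123 160
 175 138 137 137 137 138 132 104 129 199 200 201 201 201 200 201]
196 320 [ 73  73  73  73  73  73  72  72  72  73  72  73  70  65  79  65  87  94
 100 103 103 104 103 104 103 102 104 102 103 103 102 103 103 102]
204 320 [ 71  71  71  71  71  73  72  71  72  72  73  73  70  65  76  71  91  97
 103 104 104 103 103 103 103 103 104 103 102 101 101 102 102 102]
212 320 [ 72  72  71  72  72  71  71  73  73  73  72  71  65  69  71  77  91  99
 102 101 102 102 103 103 103 103 101 102 103 103 103 103 103 103]
220 320 [ 71  72  70  71  70  71  71  72  71  70  70  69  66  76  68  84  93 100
 103 102 103 103 102 103 102 102 102 102 103 103 102 102 102 102]
```

The edge profile matches T1's final one, with no dark rod outside the handle. I'll measure the handle's pose now.

Run:
```python
from h import *
s=r.sense();im=cv2.imread("pics/w7.png");g=im.max(2).astype(float)
pts=[]
for y in range(120,184,4):
    c=np.arange(325,360);v=g[y,325:360];i=np.argmax(v>150);pts.append((c[i]-(v[i]-150)/(v[i]-v[i-1]),y))
P=ray("wrist",pts,.018,s)[:,:2];d=np.polyfit(P[:,0],P[:,1],1);a=np.arctan(d[0]);print("yaw",np.degrees(a),"edge mid",P.mean(0))
gray=cv2.cvtColor(im,cv2.COLOR_BGR2GRAY)
print(cv2.HoughCircles(gray[30:110,290:400],cv2.HOUGH_GRADIENT,1,20,param1=100,param2=12,minRadius=12,maxRadius=26))
w=(gray[20:120,280:480]>160).astype(np.uint8);ys,xs=np.nonzero(w);print(xs.min()+280,ys.min()+20)
for y in range(24,90,6): print(y,gray[y,310:480:5])
```

```text
yaw -10.968159177129781 edge mid [0.49926154 0.08532534]
[[[62.5 36.5 23. ]]]
330 38
24 [133 132 132 134 134 134 134 133 132 131 131 131 132 134 135 135 136 134
 134 135 137 139 140 138 139 138 139 141 140 137 138 136 135 136]
30 [134 132 131 129 130 130 133 134 135 135 136 136 135 136 138 141 141 139
 140 139 139 139 137 136 136 136 136 135 135 137 137 137 138 139]
36 [131 132 133 134 135 135 136 138 140 142 141 139 139 139 140 114 114 111
 109 116 114 123 122 121 135 136 137 137 139 137 137 136 136 137]
42 [137 138 141 141 141 140 140 139 136 136 136 135 135 129 129 194 199 197
 197 196 194 193 192 191 191 189 189 189 170 137 135 136 134 136]
48 [140 139 138 136 134 134 189 203 204 204 204 159  71  57 139 201 201 201
 201 201 201 201 200 200 200 200 200 199 171 137 139 139 138 136]
54 [135 136 136 136 134 200 202 204 204 204 205 204 167  58 143 203 202 201
 201 201 200 200 201 201 199 199 199 198 164 133 134 133 133 134]
60 [135 134 133  70  75 202 203 201 164 169 205 205 204  59 148 202 202 201
 202 202 201 201 200 201 201 199 199 198 163 134 135 136 136 135]
66 [137 138  73  71 180 202 202 169 165 168 191 205 205  60 154 203 202 202
 202 201 201 201 201 201 199 199 199 196 118 137 139 141 142 143]
72 [133 134  87  71  87 202 203 180 164 169 210 209 206 206 205 202 203 202
 202 202 201 201 201 200 200 199 198 194 140 137 136 135 135 135]
78 [137 138  72  72  71 202 202 203 208 209 208 208 205 206 206 202 203 202
 202 202 202 202 200 200 199 198 198 187 133 133 134 135 135 134]
84 [130 130 130  70  70  19 202 203 208 208 209 205 205 206 205 203 202 203
 203 202 202 200 200 199 198 199 198 180 131 129 128 128 128 130]
```

Run:
```python
from h import *
s=r.sense();k=ray("wrist",[(352,66.5)],.018,s)[0,:2];e=np.array([.49926,.08533])
a=np.radians(-10.5);R=np.array([[np.cos(a),-np.sin(a)],[np.sin(a),np.cos(a)]])
c=k-R@[.064,.0185];print("hinge",k,"centre",c,"edge own y",(R.T@(e-c)))
d=c-s['tcp_pos'][:2];print("move tool",s['ee_rot'][:2,:2].T@d)
```

```text
hinge [0.53285901 0.07408549] centre [0.46655934 0.06755835] edge own y [0.02891446 0.02343328]
move tool [0.02334934 0.03380217]
```

The edge offset is 23.4 mm against 23.5 mm, so the fit is good. Gripping T2.

```bash
python3 -m handwheel '[[[0,0,0,0,-0.004,0,0],[0,0,0,0,0,-0.045,0.02],[0,0,0.08,0.0233,0.0378,0,0.087],[0,0,0,0,0,0,0.087],[0,0,0,0,0,0,0.087],[0,0,0,0,0,0,0.087],[0,0,0,0,0,0,0.087],[0,0,0,0,0,0,0.087],[0,0,0,0,0,0,0.087],[0,0,0,0,0,0,0.087]]]'; python3 -m handwheel '[[[0,0,0,0,0,0.03,0.087],[0,0,0,0,0,0.015,0.087],[0,0,0,0,0,0,0.087],[0,0,0,0,0,0,0.04],[0,0,0,0,0,0,0.04],[0,0,0,0,0,0,0.04],[0,0,0,0,0,0,0.04],[0,0,0,0,0,0,0.04],[0,0,0,0,0,0,0.04],[0,0,0,0,0,0,0.04]]]'
```

```text
time_s: 22.55
tcp_pos: [0.4661, 0.0679, 0.0098]
ee_rot: [[0.983, -0.181, -0.0], [-0.181, -0.983, -0.0], [-0.0, 0.0, -1.0]]
wrist_force: [0.2, -0.9, 0.2]
gripper_width: 0.741
gripper_force: 0.0
time_s: 23.55
tcp_pos: [0.4663, 0.0677, -0.0349]
ee_rot: [[0.983, -0.182, 0.0], [-0.182, -0.983, 0.0], [0.0, -0.0, -1.0]]
wrist_force: [-0.4, 0.0, 2.5]
gripper_width: 0.535
gripper_force: 30.0
```

```bash
python3 -m handwheel '[[[0,0,0,0,0,-0.03,0.04],[0,0,0,0,0,-0.04,0.04],[0,0,0,0,0,-0.03,0.04],[0,0,0,0.0236,0.03656,0,0.04],[0,0,0,0.0236,0.03656,0,0.04],[0,0,0,0.0236,0.03656,0,0.04],[0,0,0,0.0236,0.03656,0,0.04],[0,0,0,0.0236,0.03656,0,0.04],[0,0,0,0.0236,0.03656,0,0.04],[0,0,0,0.0236,0.03656,0,0.04],[0,0,-0.7,0,0,0,0.04],[0,0,-0.67,0,0,0,0.04]]]' >/dev/null; python3 -m handwheel '[[[0,0,0,0,0,0,0.04],[0,0,0,0,0,0,0.04]]]'
python3 - <<'E'
from h import *
s=r.sense();R=s['ee_rot'][:2,:2].T;print("to go",R@(np.array([.5822,-.2141])-s['tcp_pos'][:2]),"down",s['tcp_pos'][2]+.0299)
im=cams.capture("wrist");cv2.imwrite("pics/w8.png",im[:,:,::-1])
g=cv2.cvtColor(im,cv2.COLOR_RGB2GRAY)
print(cv2.HoughCircles(g[80:170,220:330],cv2.HOUGH_GRADIENT,1,20,param1=100,param2=12,minRadius=12,maxRadius=30))
k=(g<60).astype(np.uint8);k[226:]=0
for c in cv2.findContours(k,0,2)[0]:
    if cv2.contourArea(c)>1500: print(cv2.boundingRect(c),cv2.contourArea(c))
E
```

```text
time_s: 24.95
tcp_pos: [0.5816, -0.2139, 0.0642]
ee_rot: [[0.999, -0.041, -0.001], [-0.041, -0.999, 0.0], [-0.001, -0.0, -1.0]]
wrist_force: [-0.3, 0.2, -1.8]
gripper_width: 0.537
gripper_force: 30.0
to go [0.00065932 0.00021949] down 0.09413586464677992
[[[52.5 42.5 21.3]]]
(247, 64, 274, 162) 15014.5
```

```bash
python3 -m handwheel '[[[0,0,0,0.0005,0,0.04,0.04],[0,0,0,0,0,0.035,0.04],[0,0,0,0,0,0.012,0.04],[0,0,0,0,0,0.004,0.04],[0,0,0,0,0,0.002,0.04],[0,0,0,0,0,0,0.04],[0,0,0,0,0,0,0.04]]]' | grep -E "tcp|force"; python3 ok.py && python3 -m handwheel '[[[0,0,0,0,0,0.0007,0.04],[0,0,0,0,0,0,0.04],[0,0,0,0,0,0,0.04]]]' >/dev/null && python3 ok.py && python3 -m handwheel '[[[0,0,0,0,0,0.0007,0.04],[0,0,0,0,0,0,0.04],[0,0,0,0,0,0,0.04]]]' >/dev/null && python3 ok.py && python3 -m handwheel '[[[0,0,0,0,0,0.0007,0.04],[0,0,0,0,0,0,0.04],[0,0,0,0,0,0,0.04]]]' >/dev/null && python3 ok.py && python3 -m handwheel '[[[0,0,0,0,0,0.0007,0.04],[0,0,0,0,0,0,0.04],[0,0,0,0,0,0,0.04]]]' >/dev/null && python3 ok.py
```

```text
tcp_pos: [0.5839, -0.2143, -0.0265]
wrist_force: [0.7, 0.5, -1.9]
gripper_force: 30.0
-0.0265 [ 0.7  0.5 -1.9]
-0.0285 [ 0.   0.5 -1.2]
-0.0296 [-0.1  0.4 -2.3]
-0.0299 [-1.8 -0.   2. ]
-0.0299 [-2.5  0.8  6. ]
```

T2 is on the floor. I'll release it, retreat and check both thermometers.

```bash
python3 -m handwheel '[[[0,0,0,0,0,-0.001,0.065],[0,0,0,0,0,0,0.065],[0,0,0,0,0,0,0.065],[0,0,0,0,0,0,0.065],[0,0,0,0,0,-0.01,0.065],[0,0,0,0,0,-0.04,0.065],[0,0,0,0,0,-0.05,0.065],[0,0,0,-0.045,-0.01,-0.02,0.065],[0,0,0,-0.045,-0.01,-0.02,0.065],[0,0,0,-0.045,0,0,0.065],[0,0,0,0,0,0,0.065]]]'
python3 - <<'E'
from h import *
s=r.sense();im=cams.capture("wrist");cv2.imwrite("pics/w9.png",im[:,:,::-1])
w=(im.min(2)>120).astype(np.uint8)
cs=[c for c in cv2.findContours(w,0,2)[0] if cv2.contourArea(c)>600]
for c in cs: print("w",cv2.boundingRect(c))
im=cams.capture("top");cv2.imwrite("pics/t3.png",im[:,:,::-1]);w=(im.min(2)>170).astype(np.uint8);w[:,:335]=0;w[:,415:]=0;w[:145]=0;w[235:]=0
for c in cv2.findContours(cv2.morphologyEx(w,3,np.ones((3,3))),0,2)[0]:
    if cv2.contourArea(c)>100: print("top",cv2.minAreaRect(ray("top",c[:,0],.024)[:,:2].astype(np.float32)))
a=cv2.imread("pics/top0.png").astype(int);d=(abs(a-im[:,:,::-1]).max(2)>60).astype(np.uint8)
for c in cv2.findContours(cv2.morphologyEx(d,2,np.ones((3,3))),0,2)[0]:
    if cv2.contourArea(c)>25: print("diff",cv2.boundingRect(c))
E
```

```text
time_s: 28.0
tcp_pos: [0.4426, -0.1881, 0.1106]
ee_rot: [[0.999, -0.041, -0.003], [-0.041, -0.999, 0.002], [-0.003, -0.002, -1.0]]
wrist_force: [0.9, 0.4, 0.2]
gripper_width: 0.748
gripper_force: 0.0
w (217, 288, 150, 41)
w (453, 0, 29, 39)
w (424, 0, 68, 116)
w (332, 0, 26, 40)
w (310, 0, 60, 116)
w (0, 0, 640, 256)
top ((0.5021441578865051, -0.16239041090011597), (0.07421649247407913, 0.07437918335199356), 88.58590698242188)
top ((0.5920937657356262, -0.30973881483078003), (0.045800525695085526, 0.11875035613775253), 89.93354797363281)
top ((0.6064311265945435, -0.21566089987754822), (0.09645923972129822, 0.04575640708208084), 0.8864657282829285)
diff (0, 392, 29, 8)
diff (249, 376, 54, 24)
diff (312, 372, 9, 28)
diff (271, 367, 33, 13)
diff (301, 346, 8, 10)
diff (264, 342, 43, 27)
diff (0, 268, 9, 43)
diff (197, 216, 6, 12)
diff (328, 207, 14, 5)
diff (8, 202, 304, 194)
diff (344, 194, 16, 25)
diff (314, 189, 86, 54)
diff (391, 181, 6, 14)
diff (361, 179, 6, 13)
diff (385, 166, 15, 27)
diff (356, 165, 15, 29)
```

```bash
python3 -m handwheel '[[[0,0,0,0.045,0,-0.02,0.065],[0,0,0,0.045,0,-0.02,0.065],[0,0,0,0,0,-0.02,0.065],[0,0,0,0,0,0,0.065],[0,0,0,0,0,0,0.065]]]' | head -2
python3 - <<'E'
from h import *
s=r.sense();im=cams.capture("wrist");cv2.imwrite("pics/w10.png",im[:,:,::-1]);g=im.max(2).astype(int)
b=[c for c in cv2.findContours((im.min(2)>150).astype(np.uint8),0,2)[0] if cv2.contourArea(c)>400]
for c in b: print(cv2.boundingRect(c))
for n in("w5","w8"):
    q=cv2.imread(f"pics/{n}.png").max(2);print(n);print(q[150:225:12,248:276])
E
```

```text
time_s: 28.6
tcp_pos: [0.5393, -0.1923, 0.1692]
(239, 288, 145, 28)
(100, 207, 289, 48)
(0, 181, 33, 51)
(328, 107, 20, 45)
(399, 57, 56, 149)
(307, 57, 51, 149)
(0, 0, 640, 255)
w5
[[ 25  17  15  16  13  16  16  15  15  15  16  16  16  17  15  17  17  15
   14  22  29  27 124 244 244 244 244 244]
 [ 15  16  16  15  16  17  17  16  16  15  16  16  16  17  16  17  16  15
   17  21  27  28  61 176 244 244 244 244]
 [ 17  15  17  16  17  15  17  16  16  16  17  16  16  27 104 211 233 242
  241 242 242 242 242 243 243 243 244 244]
 [ 16  15  15  17  16  17  14  16  15  15  17  15  16  16  85 200 227 239
  241 241 241 242 242 242 242 243 243 243]
 [ 15  16  17  15  16  16  16  16  16  16  16  17  15  16  25  74 135 143
  149 149 147 148 148 148 148 148 147 148]
 [ 15  15  18  16  14  17  15  16  17  16  16  16  16  17  16  56 134 141
  148 148 148 148 148 149 148 147 148 148]
 [ 15  15  16  16  15  16  15  15  17  15  17  14  16  15  15  30  83 136
  144 148 148 149 148 148 148 149 149 148]]
w8
[[102 101  91  24  14  12  14  15  15  16  15  14  13  14  16  14  16  15
   16  20  25  27  37 135 239 239 239 240]
 [105 106 105 105 107 106 100  62  15  15  15  15  16  16  15  15  15  18
   22  20  25  26  25 120 239 239 239 239]
 [102 103 103 103 101 102 102  92  30  15  17  15  15  15  81 193 217 234
  236 236 237 237 237 237 237 238 238 238]
 [102 100 102 102 102 102 101  96  66  14  16  15  16  15  44 130 206 228
  236 236 236 236 236 237 237 237 237 238]
 [101 101 102 102 102 103 101 102  92  28  16  14  14  13  17  58 128 132
  140 140 140 140 140 139 140 140 141 140]
 [101 101 101 101 100 101 101 100  97  65  15  15  14  15  14  49 119 130
  139 139 141 140 139 140 140 139 140 140]
 [100 100  99 101 100 100 100 101 100  90  28  15  14  14  14  22  67 126
  135 141 140 140 140 139 140 140 140 140]]
```

Run:
```python
import cv2
g=cv2.imread("pics/w10.png").max(2)
from h import *
s=r.sense();c=cams.get_calibration("wrist")
T=np.eye(4);T[:3,:3]=s['ee_rot'];T[:3,3]=s['tcp_pos'];W=np.linalg.inv(T@c['T_tool_cam'])
a=np.radians(-2.3);R=np.array([[np.cos(a),-np.sin(a)],[np.sin(a),np.cos(a)]])
for nm,o in(("T1",(.5793,-.3097)),("T2",(.583,-.2142))):
    print(nm)
    for x in(.06,.045,.03,.01,-.01,-.03):
        row=[]
        for y in np.arange(.012,.034,.001):
            p=np.r_[np.array(o)+R@[x,y],.015,1];q=(W@p)[:3];u=c['camera_matrix']@(q/q[2]);i,j=int(round(u[1])),int(round(u[0]));row.append(int(g[i,j]) if 0<=i<400 and 0<=j<640 else -1)
        print(x,i,row)
```

```text
T1
0.06 74 [233, 233, 233, 233, 227, 230, 228, 232, 233, 233, 233, 233, 233, 175, 83, 22, 21, 80, 70, 52, 32, 33]
0.045 89 [233, 233, 233, 233, 209, 180, 169, 169, 149, 149, 68, 13, 55, 63, 62, 62, 112, 120, 121, 95, 45, 35]
0.03 105 [232, 232, 233, 233, 233, 233, 233, 233, 215, 137, 92, 92, 119, 108, 72, 56, 55, 54, 53, 96, 72, 37]
0.01 124 [232, 232, 232, 232, 232, 232, 232, 232, 229, 177, 93, 117, 116, 81, 64, 63, 61, 59, 59, 87, 80, 41]
-0.01 144 [230, 231, 231, 231, 231, 231, 231, 231, 231, 201, 110, 104, 115, 92, 67, 54, 52, 56, 53, 87, 45, 45]
-0.03 162 [230, 230, 229, 230, 230, 230, 230, 230, 213, 213, 128, 75, 112, 103, 75, 65, 65, 66, 65, 110, 54, 26]
T2
0.06 74 [232, 232, 232, 232, 232, 223, 227, 228, 229, 230, 231, 230, 230, 230, 230, 162, 76, 57, 27, 15, 14, 12]
0.045 90 [233, 232, 233, 233, 233, 232, 232, 228, 215, 210, 213, 181, 91, 59, 102, 112, 113, 113, 53, 28, 21, 14]
0.03 105 [230, 227, 232, 233, 232, 232, 231, 230, 230, 229, 229, 197, 95, 57, 56, 55, 95, 91, 43, 27, 26, 27]
0.01 125 [214, 214, 229, 232, 231, 231, 230, 229, 229, 228, 228, 201, 100, 72, 66, 61, 60, 78, 41, 26, 26, 26]
-0.01 144 [211, 228, 230, 230, 230, 229, 229, 228, 228, 227, 227, 204, 103, 52, 54, 56, 91, 85, 41, 41, 25, 25]
-0.03 163 [118, 123, 125, 124, 124, 125, 124, 124, 125, 125, 125, 119, 79, 67, 68, 67, 70, 70, 44, 20, 11, 11]
```

Both thermometers lie straight in their wells with no rod showing outside the handle edges, and the gripper is clear. Handing in.

```bash
python3 -c "
from station import r;print(r.finish_job())"
```

```text
the job is handed in; nothing more can be done
None
```

Both thermometers are folded and lie display up on the floor of their wells, one in each, and the job was handed in at about 29 s; each probe is in at least flush with its handle edge, but I couldn't measure the last degree or two, and I didn't re-check the bystanders' positions at the end.

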